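# Test the friction hinge of a jar mill's guard

## Task

Test the stiff hinge of the small jar mill's clear guard: raise the guard by its handle to about 40 degrees and let go of it for a good second to see that it stays up by itself. Then lean on the handle from above with about 5 N for a second, which it must bear without giving way, and after that push the guard down gently until it is fully shut. Do not let it slam, and leave the jar, plate and pot around it where they are.

Things in the scene. Friction and masses are not known exactly. Their poses are not given: they have to be found in the camera images.
- mill: the jar mill, bolted to the table: grey sheet-metal casing 170 deep (x) x 260 wide (y) x 100 mm high on four feet, with a white porcelain jar on two rubber rollers under a clear plastic guard (163 deep x 250 wide, its flat top 178 mm above the table when shut). Origin on the table under the casing's centre; its -x side, with panel and guard handle, is the front and faces the robot
- guard (a joint): opening angle of the guard about its rear hinge, rad: 0 shut (rigid stop), growing as its front rises; 40 degrees is 0.70; stop at 1.45. Starts 0.02 to 0.15 ajar. The guard weighs 0.34 to 0.65 kg; its hinges drag with 1.6 N m and hold it at any angle. At the handle, along its arc, it takes 8 to 10 N to raise and 4.5 to 7 N to push down; fingers moved straight down instead bind on the bar
- guard_hinge (a point): point on the guard's hinge line, in the middle of its width: 90 mm behind the mill's origin, 105 mm above the table. Its axes are the guard's own: equal to the mill's when shut, turned about y by the opening angle
- guard_handle (a point): middle of the guard's handle: a level steel bar, 12 mm diameter, 108 mm free length along the guard's y, with a post at each end. When shut it is 130 mm in front of the mill's origin and 158 mm above the table: 220 mm ahead of and 53 mm above the hinge line, about which it swings. 36 mm are free between bar and guard; all is free above, in front of and below it
- glaze_jar: round jar with a screw lid, 68 mm diameter, 85 mm high, to the right (-y) of the mill; leave alone. Origin under its centre
- saucer: white plate, 140 mm diameter, 18 mm high, in front of the mill on the right (-y); leave alone. Origin under its centre
- brush_pot: blue ceramic pot with brushes, 84 mm diameter, 90 mm high (175 with the brushes), to the left (+y) of the mill; leave alone. Origin under its centre

How it is judged:
By the outcome, as a careful person would: the job done as asked, in the order asked, and still so for the second after the job is handed in, with the robot touching nothing.
It also fails if it takes over 58 s, if anything falls off the work surface, if the arm or the gripper's body presses on something with over 40 N, if the wrist force passes 120 N, or if a joint passes its speed limit or range.

## Robot

A 6-joint arm with a two-finger parallel gripper is mounted at the origin on the work surface. World frame = base frame: x ahead of the robot, y to its left, z up, the work surface at z = 0. Lengths are in m, angles in degrees, forces in N, time in s.
With the tool pointing down it reaches from about 0.35 to 0.875 m from the base axis. Payload 4.2 kg.
Tool frame: the origin (TCP) lies midway between the tips of the shut fingers; the grasp point (between the pads) lies 19 mm behind it (r.pinch_z is the distance from the TCP to the grasp point, in m); z points along the fingers, y is the line along which they close (so a half turn about z gives the same grasp; the last joint's range is limited). The gripper opens to 87 mm and grips with 3 to 60 N. Pads are 19 mm wide; open, the fingers measure 117 mm over their backs; the gripper's body (75 mm by 190 mm) begins 51 mm behind the grasp point.
Start: joints at [85.577, 22.042, 0.453, 0, -68.411, -14.817], TCP at [0.206, 0.59, 0.223] pointing down, gripper open.
Joint ranges: [-179.83, 179.83], [-69.29, 118.12], [-61.27, 80.66], [-181.25, 117.63], [-171.15, -9.14], [-177.46, 177.46]. Speed limits (degrees/s): [159.86, 159.86, 180, 180, 180, 180].

## Interface

Orientations are given as a 3x3 rotation matrix whose columns are the frame's x, y, z axes.
In Python, from station import r, imaging, models gives the robot as it stands. The module is installed in compiled form; this text tells all that it offers.
- The arm moves only by the tool apply_moves, never from a script. Its argument "moves" is a list of rows, each a list of 2 entries, a list of its own where there are three numbers: the shift along the tool's x, y, z in m, then the turn about the tool's z in degrees. A call has 1 to 5 rows; each row shifts and turns the commanded pose from where the row before left it, along the tool's axes as they then stand; what a row does not reach is not made up. A row lasts 1/12 s, in which the tool goes at most 41.7 mm and 7.16 degrees, less where a joint would pass 70% of its speed; a pose out of reach is approached as far as the arm can. A call is refused whole if a number of a shift passes 0.0417 or a number of a turn 7.16, either way. A call with a gripper value outside its range is refused whole. "hand" is the finger opening in m, from 0 to 0.087, set as the call begins (left out, the last holds). The fingers move at their own pace and stop on an object; the grip force is fixed at half the most. Time passes only in rows, so rows that do not move let the fingers close. It gives the time, the measured TCP pose, the force, the opening and the grip force at its end, in the units of the state.
- r.sense(): the state, without advancing time (a new reading comes with each control period).
- imaging.capture(name): name is "side" or "top"; returns a dict with "frame" (400x640x3 uint8, blue, green, red), "intrinsics" (3x3 intrinsics, pixels), "eye" and "orientation" of the camera in the world. Camera axes: x right, y down, z forward; pixel columns grow to the right and rows downward; lengths in m; the calibration is good to about 2 mm. A picture is of the moment at which its call begins. There is no depth.
- r.finish_job(): hands the job in; it is judged then, once.
Trained networks look in a picture, given as the dict that the camera call returned (one of the last four; its "shot" number tells which), for a name from the list of things; names that differ only in an ending like _2 or _b are one class to them, and where a whole thing is asked for, a point or a joint stands for the part that bears it (a point fixed in the world has none). Each returns a list of dicts, best first, with "confidence" (0 to 1); they miss things now and then, are a little off and sometimes report something else, mostly with a low value. They report only what shows in the picture. A call takes as long as a camera call.
- models.cut_out(picture, target): "region" (400x640 bool, what is visible of it) and "extent" ([left, top, width, height] as shares, 0 to 1, of the picture: columns of its width, rows of its height, round what is visible of it).
- models.place_of(picture, target): "at" ([column, row] as shares, 0 to 1, of the picture: columns of its width, rows of its height: a listed point, or the origin of a listed thing).
The state is a dict: "time_s": time; "joints": joint angles; "joint_velocities": joint speeds; "effort": joint torques, N m; "tcp_pos": TCP position; "ee_rot": TCP orientation; "wrist_force": force on the tool from outside, world axes, zero at the start; "moment": the same for the moment, N m; "gripper_width": opening from 0.0 (shut) to 1.0 (fully open); "gripper_force": force on a finger pad.
Only numpy, scipy, OpenCV 4.12 (cv2) and the standard library are available. Lean on these libraries where they do the work, as an engineer would, in place of code of your own. Each camera call takes 0.05 s, during which the arm holds its last target. There are 200 camera calls.

## Working session

There is one attempt and no reset: what is moved stays moved. The work goes in short steps, Python scripts to look and compute and a tool call to move; the robot and the scene stay as the last step left them, time stands still between calls to the robot, and variables do not carry over. Pictures are saved under pics/ and viewed, at most 10 in all, crops included, and the job is handed in when it is done.

Besides the shell and the picture viewer there is one more tool, called after ">>>" by a JSON object that holds its "api" and its "payload", one argument or row to a line. apply_moves: Moves the arm, as the interface text tells. Its arguments: {"type":"object","properties":{"moves":{"type":"array"},"hand":{"type":"number"}},"required":["moves"]}

```bash
mkdir -p pics; cat > h.py <<'E'
import numpy as np, cv2
from station import r, imaging, models
def ray(p,at):
    K=np.array(p["intrinsics"]);R=np.array(p["orientation"]);u=np.array([at[0]*640,at[1]*400,1])
    d=R@np.linalg.solve(K,u);return np.array(p["eye"]),d/np.linalg.norm(d)
def onz(p,at,z):
    e,d=ray(p,at);return e+d*(z-e[2])/d[2]
def tri(a,b):
    A=0;B=0
    for e,d in(a,b):
        P=np.eye(3)-np.outer(d,d);A=A+P;B=B+P@e
    x=np.linalg.solve(A,B);return x,[np.linalg.norm((np.eye(3)-np.outer(d,d))@(x-e)) for e,d in(a,b)]
E
python3 - <<'E'
from h import *
np.set_printoptions(precision=4,suppress=True)
P={n:imaging.capture(n) for n in("side","top")}
for n,p in P.items(): cv2.imwrite(f"pics/{n}0.png",p["frame"]); print(n,p["eye"],np.array(p["orientation"]).tolist())
for t in["mill","guard_hinge","guard_handle","glaze_jar","saucer","brush_pot"]:
    q={n:models.place_of(p,t) for n,p in P.items()}
    for n in q:
        for k in q[n][:2]: print(t,n,np.array(k["at"])*[640,400],k["confidence"], onz(P[n],k["at"],0 if t[:5]!="guard" else .16))
    if all(q.values()): print("  tri",*tri(*[ray(P[n],q[n][0]["at"]) for n in q]))
s=r.sense();print(s)
E
```

```text
side [ 0.2805 -0.7904  1.0298] [[0.9554911594247704, -0.23187088067686482, 0.18240761759105023], [-0.2945078415930462, -0.7132588193383679, 0.6360243610713685], [-0.017371686772241445, -0.6614361279293507, -0.7498002888559823]]
top [ 0.3235 -0.0083  1.7624] [[-0.003715864665309447, -0.9939002673741403, 0.11022001117493012], [-0.9999497074206631, 0.004719811759811644, 0.008849068102464852], [-0.009315308857961791, -0.11018158598679074, -0.9938678197478354]]
mill side [343.232 178.92 ] 0.97 [0.648  0.1527 0.    ]
mill top [294.912 171.32 ] 0.78 [0.6362 0.1508 0.    ]
  tri [0.641  0.1493 0.0041] [np.float64(0.005494726297474767), np.float64(0.00549472629747496)]
guard_handle side [309.888 153.2  ] 0.92 [0.5262 0.1524 0.16  ]
guard_handle top [298.304 193.68 ] 0.76 [0.5313 0.1245 0.16  ]
  tri [0.5232 0.1229 0.1871] [np.float64(0.004612715556414744), np.float64(0.004612715556414584)]
glaze_jar side [363.776 358.   ] 0.78 [ 0.4824 -0.472   0.    ]
glaze_jar top [465.28 213.2 ] 0.63 [ 0.4766 -0.478   0.    ]
  tri [ 0.4778 -0.4753  0.0118] [np.float64(0.0023189338986705625), np.float64(0.
[... 394 characters left out ...]
0.74 [0.5454 0.4902 0.    ]
  tri [0.5414 0.4842 0.022 ] [np.float64(0.001255770999724871), np.float64(0.0012557709997249845)]
{'time_s': 0.7, 'joints': array([ 85.5751,  22.0383,   0.4519,  -0.0025, -68.4106, -14.8174]), 'joint_velocities': array([-0.0119,  0.0233, -0.0517, -0.0949, -0.0216,  0.0063]), 'effort': array([ -0.0009, -39.0329,  18.7585,   4.2237,   0.0155,  -0.    ]), 'tcp_pos': array([0.2059, 0.5901, 0.2226]), 'ee_rot': array([[ 0.9441, -0.3296, -0.    ],
       [-0.3296, -0.9441,  0.0001],
       [-0.0001, -0.    , -1.    ]]), 'wrist_force': array([0.3812, 0.9361, 0.2937]), 'moment': array([ 0.0009,  0.042 , -0.0221]), 'gripper_force': 0.0, 'gripper_width': 0.9994015730085024}
```

View pics/side0.png

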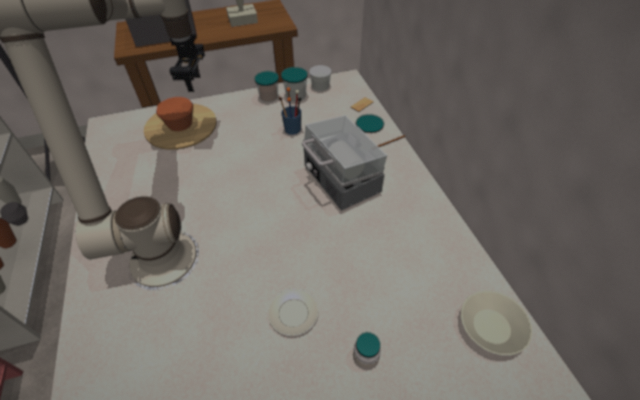

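View pics/top0.png

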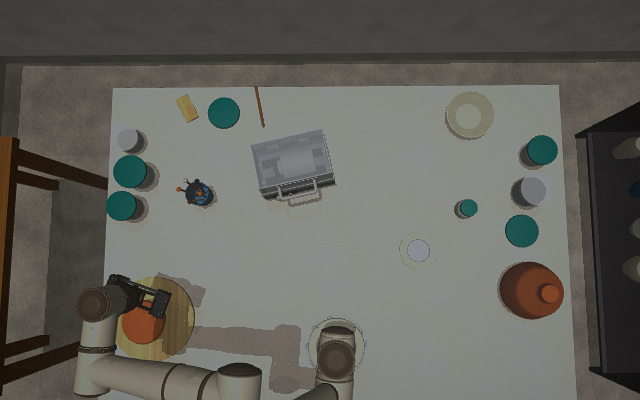

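The mill sits at about (295,165) in the top view, yawed by roughly 12°, with its handle near (300,195). In the side view the handle is near (318,150). Enlarging both.

```bash
python3 - <<'E'
import cv2,numpy as np
a=cv2.imread("pics/top0.png")[120:215,240:345];b=cv2.imread("pics/side0.png")[110:215,290:395]
f=lambda i:cv2.resize(i,None,fx=5.5,fy=5.5,interpolation=cv2.INTER_CUBIC)
cv2.imwrite("pics/t1.png",f(a));cv2.imwrite("pics/s1.png",f(b))
E
```

```text
(no output)
```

View pics/t1.png

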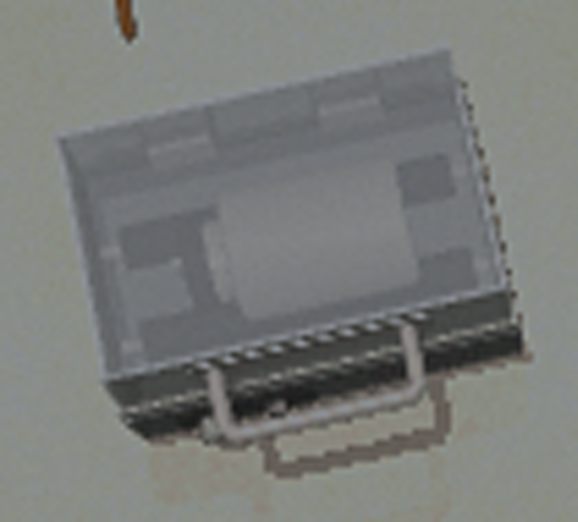

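View pics/s1.png

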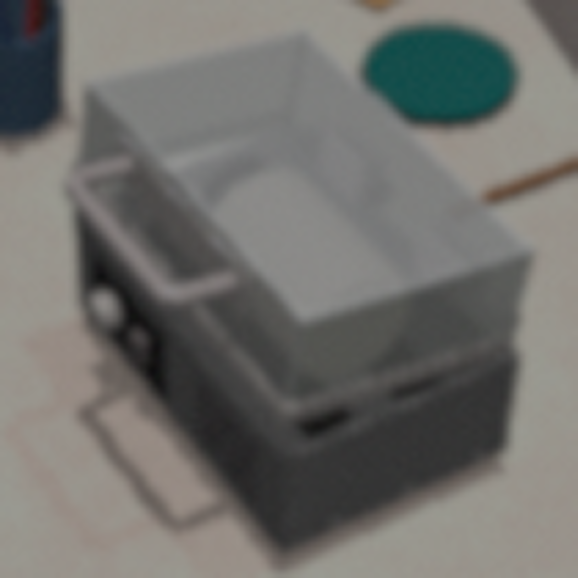

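The crops show the guard's four top corners and both bar ends clearly, so I'll triangulate these and fit a model.

```bash
cat > fit.py <<'E'
from h import *
from scipy.optimize import least_squares
np.set_printoptions(precision=4,suppress=True)
E=[imaging.capture("side"),imaging.capture("top")]
S=np.array([(90,85),(305,322),(303,35),(530,255),(78,185),(175,296)])/5.5+[290,110]
T=np.array([(108,382),(510,290),(60,137),(452,50),(230,433),(418,397)])/5.5+[240,120]
for s,t in zip(S,T): print(*tri(ray(E[0],s/[640,400]),ray(E[1],t/[640,400])))
def pts(v):
    x,y,yaw,g=v; d=90-73. 
    F=.163; # guard corners relative to hinge: rear at b
    P=np.array([(-.178,.125,.073),(-.178,-.125,.073),(-.015,.125,.073),(-.015,-.125,.073),(-.22,.054,.053),(-.22,-.054,.053)])
    c,s=np.cos(g),np.sin(g)
    X=P[:,0]*c+P[:,2]*s; Z=-P[:,0]*s+P[:,2]*c
    L=np.c_[X+.09,P[:,1],Z+.105]; cy,sy=np.cos(yaw),np.sin(yaw)
    return np.c_[x+L[:,0]*cy-L[:,1]*sy,y+L[:,0]*sy+L[:,1]*cy,L[:,2]]
def proj(p,X):
    q=(X-np.array(p["eye"]))@np.array(p["orientation"])@np.array(p["intrinsics"]).T
    return q[:,:2]/q[:,2:]
res=lambda v:np.r_[(proj(E[0],pts(v))-S).ravel(),(proj(E[1],pts(v))-T).ravel()]
o=least_squares(res,[.64,.15,-.2,.08],loss="soft_l1")
print(o.x,np.degrees(o.x[2]),o.cost);print(res(o.x).reshape(-1,2));print(pts(o.x))
E
python3 fit.py
```

```text
[0.5421 0.2488 0.1986] [np.float64(0.001150244905377201), np.float64(0.0011502449053774335)]
[0.5961 0.0074 0.2015] [np.float64(0.0010127606097223253), np.float64(0.0010127606097222498)]
[0.6964 0.2845 0.1751] [np.float64(0.00016443415734741776), np.float64(0.00016443415734768374)]
[0.7494 0.0431 0.1768] [np.float64(7.002960594812074e-05), np.float64(7.002960594836603e-05)]
[0.5131 0.177  0.1843] [np.float64(0.0015485167045846406), np.float64(0.0015485167045844667)]
[0.5359 0.0628 0.1885] [np.float64(0.003594249970014173), np.float64(0.003594249970014384)]
[0.6407 0.1439 0.222  0.1437] 12.716997081332204 5.595475172567797
[[-1.1943 -0.8125]
 [-0.6115  0.3618]
 [ 0.16   -1.0538]
 [ 1.0247 -0.3011]
 [-0.3788  0.373 ]
 [-1.4714 -0.278 ]
 [-0.2685  0.3138]
 [ 0.6949  0.1396]
 [-0.2987 -0.3461]
 [ 0.6376 -0.8944]
 [ 1.955  -0.2153]
 [-0.4169 -0.945 ]]
[[0.5394 0.2492 0.2027]
 [0.5944 0.0053 0.2027]
 [0.6967 0.2847 0.1794]
 [0.7518 0.0408 0.1794]
 [0.5117 0.1702 0.189 ]
 [0.5354 0.0648 0.189 ]]
```

>>> {"api": "apply_moves", "payload": {
  "moves": [
    [[0,0,-0.014],6.5],
    [[0,0,-0.014],6.5],
    [[0,0,-0.014],6.5],
    [[0,0,-0.014],6.5],
    [[0,0,-0.014],6.5]
  ],
  "hand": 0.034
}}

```text
time_s: 1.22
tcp_pos: [0.2059, 0.59, 0.2933]
ee_rot: [[0.615, -0.789, 0.0], [-0.789, -0.615, 0.0], [-0.0, -0.0, -1.0]]
wrist_force: [0.1, 0.7, -0.1]
gripper_width: 0.705
gripper_force: 0.0
```

>>> {"api": "apply_moves", "payload": {
  "moves": [
    [[0,0,0],6.45],
    [[0,0,0],6.45],
    [[0,0,0],6.45],
    [[0,0,0],6.45]
  ]
}}

```text
time_s: 1.55
tcp_pos: [0.2059, 0.59, 0.2927]
ee_rot: [[0.21, -0.978, -0.0], [-0.978, -0.21, 0.0], [-0.0, 0.0, -1.0]]
wrist_force: [0.4, -0.1, -0.1]
gripper_width: 0.434
gripper_force: 0.0
```

```bash
cat > st.py <<'E'
import sys
from h import *
np.set_printoptions(precision=4,suppress=True)
YAW=.2195; H=np.array([.7285,.1634,.105])
def rel(p): # mill-aligned: forward from hinge, lateral, above hinge
    d=np.array(p)-H; c,s=np.cos(YAW),np.sin(YAW)
    return np.array([-(d[0]*c+d[1]*s), -d[0]*s+d[1]*c, d[2]])
if __name__=="__main__":
    s=r.sense(); R=np.array(s["ee_rot"])
    print("t",s["time_s"],"tcp",s["tcp_pos"],"rel",rel(s["tcp_pos"]),"j",s["joints"],"w",s["gripper_width"]*.087,"gf",s["gripper_force"],"F",s["wrist_force"])
    print("yaw of tool y",np.degrees(np.arctan2(R[1,1],R[0,1])),"tilt",R[:,2])
    if len(sys.argv)>1:
        t=np.array([float(v) for v in sys.argv[1:4]]);print("shift tool axes",R.T@(t-np.array(s["tcp_pos"])))
E
python3 st.py .5235 .1175 .26
```

```text
t 1.55 tcp [0.2059 0.59   0.2927] rel [0.4172 0.5302 0.1877] j [ 85.5765  19.9308   7.2618  -0.0043 -77.3196 -73.4367] w 0.03778503330658225 gf 0.0 F [ 0.3925 -0.1468 -0.0619]
yaw of tool y -167.86116709340655 tilt [-0.0001  0.0002 -1.    ]
shift tool axes [ 0.5288 -0.2111  0.0326]
```

>>> {"api": "apply_moves", "payload": {
  "moves": [
    [[0.035,-0.014,0],0],
    [[0.035,-0.014,0],0],
    [[0.035,-0.014,0],0],
    [[0.035,-0.014,0],0],
    [[0.035,-0.014,0],0]
  ]
}}

```text
time_s: 1.97
tcp_pos: [0.3126, 0.4328, 0.2927]
ee_rot: [[0.216, -0.976, 0.0], [-0.976, -0.216, 0.0], [-0.0, -0.0, -1.0]]
wrist_force: [0.3, 0.0, 0.6]
gripper_width: 0.389
gripper_force: 0.0
```

>>> {"api": "apply_moves", "payload": {
  "moves": [
    [[0.035,-0.014,0],0],
    [[0.035,-0.014,0],0],
    [[0.035,-0.014,0],0],
    [[0.035,-0.014,0],0],
    [[0.035,-0.014,0],0]
  ]
}}

```text
time_s: 2.38
tcp_pos: [0.4188, 0.2768, 0.293]
ee_rot: [[0.216, -0.976, 0.001], [-0.976, -0.216, 0.001], [-0.001, -0.001, -1.0]]
wrist_force: [0.9, 0.5, 0.2]
gripper_width: 0.389
gripper_force: 0.0
```

>>> {"api": "apply_moves", "payload": {
  "moves": [
    [[0.035,-0.014,0],0],
    [[0.035,-0.014,0],0],
    [[0.035,-0.014,0],0],
    [[0.035,-0.014,0],0.36],
    [[0.02,-0.01,0.03],0]
  ]
}}

```text
time_s: 2.8
tcp_pos: [0.5217, 0.1348, 0.2684]
ee_rot: [[0.208, -0.978, 0.013], [-0.978, -0.208, 0.004], [-0.001, -0.014, -1.0]]
wrist_force: [1.4, 1.6, 1.0]
gripper_width: 0.391
gripper_force: 0.0
```

>>> {"api": "apply_moves", "payload": {
  "moves": [
    [[0,0,0],0],
    [[0,0,0],0]
  ]
}}

```text
time_s: 2.97
tcp_pos: [0.5167, 0.1349, 0.261]
ee_rot: [[0.207, -0.978, -0.003], [-0.978, -0.207, -0.002], [0.001, 0.004, -1.0]]
wrist_force: [0.3, -0.2, 0.1]
gripper_width: 0.392
gripper_force: 0.0
```

```bash
python3 st.py .5235 .1175 .17; python3 - <<'E'
from h import *
a=imaging.capture("side");b=imaging.capture("top")
f=lambda i:cv2.resize(i,None,fx=5,fy=5,interpolation=cv2.INTER_CUBIC)
A=f(a["frame"][90:200,275:355]);B=f(b["frame"][130:240,255:335])
cv2.imwrite("pics/g1.png",np.hstack([A,B])[:600])
E
```

```text
t 2.9667 tcp [0.5167 0.1349 0.261 ] rel [0.2129 0.0183 0.156 ] j [ 32.0395  11.7552  -8.5241  -0.0146 -69.9355 -20.0936] w 0.034143633396574384 gf 0.0 F [ 0.2566 -0.2119  0.11  ]
yaw of tool y -168.0592395105277 tilt [-0.0033 -0.0018 -1.    ]
shift tool axes [ 0.0184 -0.0034  0.091 ]
```

View pics/g1.png

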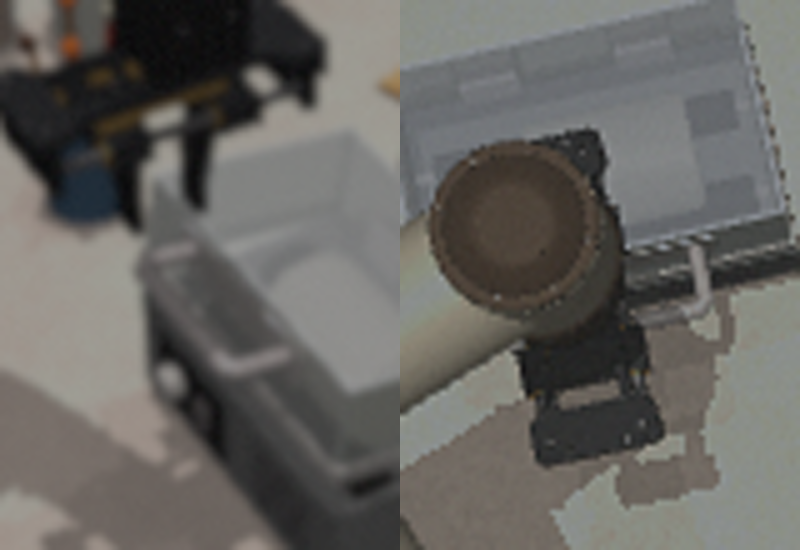

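The fingers hang above the handle's left (+y) end, about 18 mm off its middle. I'll shift along the bar and descend.

>>> {"api": "apply_moves", "payload": {
  "moves": [
    [[0.009,-0.0015,0],-0.3],
    [[0.009,-0.0015,0],0],
    [[0,0,0.015],0],
    [[0,0,0.015],0],
    [[0,0,0.01],0]
  ]
}}

```text
time_s: 3.48
tcp_pos: [0.5235, 0.1194, 0.2221]
ee_rot: [[0.215, -0.977, 0.0], [-0.977, -0.215, 0.0], [-0.0, -0.0, -1.0]]
wrist_force: [-0.1, 0.3, 0.3]
gripper_width: 0.393
gripper_force: 0.0
```

>>> {"api": "apply_moves", "payload": {
  "moves": [
    [[0,0,0.01],0],
    [[0,0,0.01],0],
    [[0,0,0.008],0],
    [[0,0,0.008],0],
    [[0,0,0.008],0]
  ]
}}

```text
time_s: 3.9
tcp_pos: [0.5239, 0.1196, 0.178]
ee_rot: [[0.215, -0.977, 0.0], [-0.977, -0.215, 0.0], [0.0, -0.0, -1.0]]
wrist_force: [0.8, -0.2, -0.3]
gripper_width: 0.392
gripper_force: 0.0
```

```bash
python3 st.py .5235 .1175 .168; python3 - <<'E'
from h import *
a=imaging.capture("side");b=imaging.capture("top")
f=lambda i:cv2.resize(i,None,fx=7,fy=7,interpolation=cv2.INTER_CUBIC)
cv2.imwrite("pics/g2.png",f(a["frame"][115:195,275:385]))
E
```

```text
t 3.9 tcp [0.5239 0.1196 0.178 ] rel [0.2092 0.0018 0.073 ] j [ 30.1644  15.7145 -15.709    0.0103 -58.5529 -17.7514] w 0.03413031494271636 gf 0.0 F [ 0.8344 -0.2118 -0.2543]
yaw of tool y -167.58156119798116 tilt [ 0.0004  0.0001 -1.    ]
shift tool axes [0.002  0.0009 0.01  ]
```

View pics/g2.png

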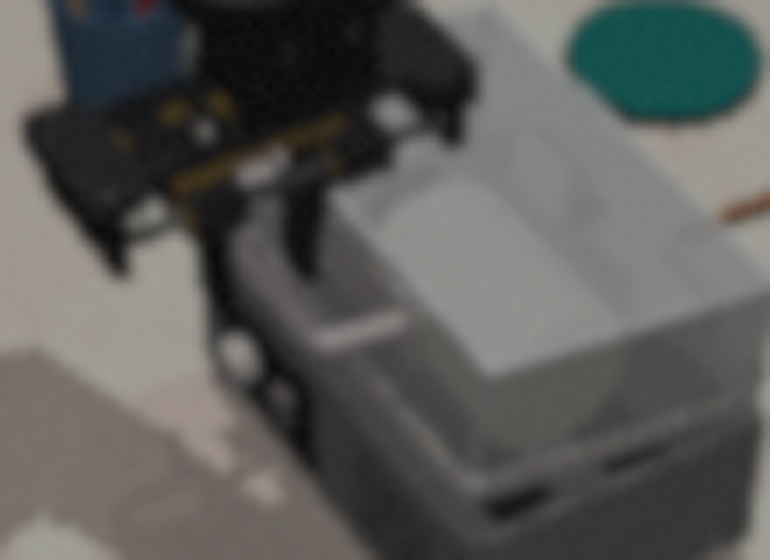

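The fingers straddle the bar: front one at about (215,270), rear one at (305,240) between bar and guard. Down another 10 mm, then close.

>>> {"api": "apply_moves", "payload": {
  "moves": [
    [[0,0,0.005],0],
    [[0,0,0.004],0],
    [[0,0,0],0]
  ]
}}

```text
time_s: 4.25
tcp_pos: [0.5234, 0.1194, 0.1688]
ee_rot: [[0.215, -0.977, -0.001], [-0.977, -0.215, -0.0], [0.0, 0.001, -1.0]]
wrist_force: [-0.7, 0.1, -0.5]
gripper_width: 0.388
gripper_force: 0.0
```

>>> {"api": "apply_moves", "payload": {
  "moves": [
    [[0,0,0],0],
    [[0,0,0],0],
    [[0,0,0],0],
    [[0,0,0],0]
  ],
  "hand": 0.008
}}

```text
time_s: 4.58
tcp_pos: [0.5239, 0.1196, 0.1698]
ee_rot: [[0.215, -0.977, 0.001], [-0.977, -0.215, 0.0], [-0.0, -0.001, -1.0]]
wrist_force: [0.7, 0.2, 0.6]
gripper_width: 0.171
gripper_force: 0.0
```

```bash
python3 st.py
```

```text
t 4.5833 tcp [0.5239 0.1196 0.1698] rel [0.2092 0.0018 0.0648] j [ 30.1589  16.1652 -16.3729   0.0032 -57.4257 -17.76  ] w 0.014866890279400196 gf 0.0 F [0.7078 0.2158 0.5699]
yaw of tool y -167.59940858238724 tilt [ 0.0006  0.0003 -1.    ]
```

>>> {"api": "apply_moves", "payload": {
  "moves": [
    [[0,0,0],0],
    [[0,0,0],0],
    [[0,0,0],0]
  ]
}}

```text
time_s: 4.83
tcp_pos: [0.5227, 0.1192, 0.1696]
ee_rot: [[0.215, -0.977, -0.002], [-0.977, -0.215, -0.001], [0.0, 0.002, -1.0]]
wrist_force: [-5.4, -0.0, 4.4]
gripper_width: 0.129
gripper_force: 30.0
```

```bash
python3 st.py
python3 - <<'E'
import numpy as np
R=np.hypot(.22,.053);a0=np.arctan2(.053,.22)
for d in (8,12,16,20,24,28,32,36,38,40,41):
    g=np.radians(d);print(d,np.round(R*np.cos(a0+g),4),np.round(R*np.sin(a0+g)-.019,4))
E
```

```text
t 4.8333 tcp [0.5227 0.1192 0.1696] rel [0.2105 0.0017 0.0646] j [ 30.1713  16.1415 -16.4285  -0.033  -57.5575 -17.7577] w 0.011191303182796071 gf 29.99422788619995 F [-5.4255 -0.0472  4.4445]
yaw of tool y -167.60415810954848 tilt [-0.0022 -0.0007 -1.    ]
8 0.2105 0.0641
12 0.2042 0.0786
16 0.1969 0.0926
20 0.1886 0.106
24 0.1794 0.1189
28 0.1694 0.1311
32 0.1585 0.1425
36 0.1468 0.1532
38 0.1407 0.1582
40 0.1345 0.163
41 0.1313 0.1653
```

>>> {"api": "apply_moves", "payload": {
  "moves": [
    [[0,-0.0024,-0.0059],0],
    [[0,-0.0025,-0.0058],0],
    [[0,-0.0027,-0.0057],0],
    [[0,-0.0029,-0.0056],0],
    [[0,-0.0031,-0.0055],0]
  ]
}}

```text
time_s: 5.25
tcp_pos: [0.5347, 0.1219, 0.1968]
ee_rot: [[0.214, -0.977, -0.007], [-0.977, -0.214, -0.002], [0.0, 0.007, -1.0]]
wrist_force: [-6.8, 1.2, -6.6]
gripper_width: 0.124
gripper_force: 30.0
```

```bash
python3 st.py
```

```text
t 5.25 tcp [0.5347 0.1219 0.1968] rel [0.1982 0.0017 0.0918] j [ 29.7115  16.0136 -12.2999  -0.1292 -62.0922 -17.2983] w 0.010779634264803906 gf 29.979202151298523 F [-6.813   1.2175 -6.5705]
yaw of tool y -167.6477147882865 tilt [-0.0071 -0.0018 -1.    ]
```

>>> {"api": "apply_moves", "payload": {
  "moves": [
    [[0,-0.0031,-0.0055],0],
    [[0,-0.0033,-0.0054],0],
    [[0,-0.0035,-0.0053],0],
    [[0,-0.0037,-0.0051],0],
    [[0,-0.0039,-0.005],0]
  ]
}}

```text
time_s: 5.67
tcp_pos: [0.551, 0.1255, 0.2233]
ee_rot: [[0.214, -0.977, -0.009], [-0.977, -0.214, -0.002], [0.0, 0.009, -1.0]]
wrist_force: [-11.1, 1.2, -3.6]
gripper_width: 0.128
gripper_force: 30.0
```

>>> {"api": "apply_moves", "payload": {
  "moves": [
    [[0,-0.0039,-0.005],0],
    [[0,-0.0041,-0.0048],0],
    [[0,-0.0042,-0.0047],0],
    [[0,-0.0043,-0.0046],0],
    [[0,-0.0044,-0.0045],0]
  ]
}}

```text
time_s: 6.08
tcp_pos: [0.5708, 0.13, 0.2478]
ee_rot: [[0.214, -0.977, -0.01], [-0.977, -0.214, -0.002], [0.0, 0.01, -1.0]]
wrist_force: [-13.7, 1.1, -0.8]
gripper_width: 0.129
gripper_force: 30.0
```

```bash
python3 st.py
```

```text
t 6.0833 tcp [0.5708 0.13   0.2478] rel [0.1612 0.0017 0.1428] j [ 28.5862  17.5483  -2.49    -0.1665 -70.5269 -16.1438] w 0.011263814732580167 gf 29.977549016475677 F [-13.6512   1.0536  -0.7683]
yaw of tool y -167.61390767006958 tilt [-0.01   -0.0023 -0.9999]
```

>>> {"api": "apply_moves", "payload": {
  "moves": [
    [[0,-0.0045,-0.0045],0],
    [[0,-0.0047,-0.0043],0],
    [[0,-0.0048,-0.0041],0],
    [[0,-0.0049,-0.0039],0],
    [[0,-0.0051,-0.0037],0]
  ]
}}

```text
time_s: 6.5
tcp_pos: [0.5944, 0.1353, 0.2698]
ee_rot: [[0.215, -0.977, -0.008], [-0.977, -0.215, -0.002], [0.0, 0.009, -1.0]]
wrist_force: [-14.8, 1.8, 2.9]
gripper_width: 0.126
gripper_force: 30.0
```

>>> {"api": "apply_moves", "payload": {
  "moves": [
    [[0,-0.0025,-0.0017],0],
    [[0,0,0],0],
    [[0,0,0],0]
  ]
}}

```text
time_s: 6.75
tcp_pos: [0.5978, 0.1361, 0.2726]
ee_rot: [[0.215, -0.977, -0.005], [-0.977, -0.215, -0.001], [0.0, 0.005, -1.0]]
wrist_force: [-13.7, 0.9, 4.2]
gripper_width: 0.126
gripper_force: 30.0
```

```bash
python3 st.py
```

```text
t 6.75 tcp [0.5978 0.1361 0.2726] rel [0.1335 0.0019 0.1676] j [ 27.8997  19.3909   3.6776  -0.0746 -74.5652 -15.4405] w 0.010941243206448669 gf 29.978276789188385 F [-13.7008   0.9054   4.1516]
yaw of tool y -167.56080956597722 tilt [-0.0049 -0.0012 -1.    ]
```

>>> {"api": "apply_moves", "payload": {
  "moves": [
    [[0,0.0015,0.0003],0],
    [[0,0.0015,0.0003],0],
    [[0,0,0],0]
  ]
}}

```text
time_s: 7.0
tcp_pos: [0.5979, 0.1361, 0.2726]
ee_rot: [[0.215, -0.977, 0.003], [-0.977, -0.215, 0.001], [-0.0, -0.003, -1.0]]
wrist_force: [-5.4, 1.5, 2.7]
gripper_width: 0.124
gripper_force: 30.0
```

>>> {"api": "apply_moves", "payload": {
  "moves": [
    [[0,0,0],0],
    [[0,0,0],0],
    [[0,0,0],0],
    [[0,0,0],0],
    [[0,0,0],0]
  ],
  "hand": 0.028
}}

```text
time_s: 7.42
tcp_pos: [0.5984, 0.1357, 0.2703]
ee_rot: [[0.215, -0.977, 0.002], [-0.977, -0.215, 0.0], [0.0, -0.002, -1.0]]
wrist_force: [0.4, 0.3, 0.2]
gripper_width: 0.311
gripper_force: 0.0
```

```bash
python3 st.py
```

```text
t 7.4167 tcp [0.5984 0.1357 0.2703] rel [0.133  0.0013 0.1653] j [ 27.895   19.2755   3.14     0.046  -73.7403 -15.5137] w 0.02702696112951173 gf 0.0 F [0.364  0.323  0.2245]
yaw of tool y -167.6059302778963 tilt [ 0.0023  0.0003 -1.    ]
```

>>> {"api": "apply_moves", "payload": {
  "moves": [
    [[0,0,-0.006],0],
    [[0,0,-0.008],0],
    [[0,0,-0.012],0],
    [[0,0,-0.012],0],
    [[0,0,-0.012],0]
  ]
}}

```text
time_s: 7.83
tcp_pos: [0.5979, 0.1356, 0.3211]
ee_rot: [[0.215, -0.977, 0.001], [-0.977, -0.215, 0.0], [0.0, -0.001, -1.0]]
wrist_force: [-1.0, 0.5, 0.2]
gripper_width: 0.32
gripper_force: 0.0
```

>>> {"api": "apply_moves", "payload": {
  "moves": [
    [[0,0,0],0],
    [[0,0,0],0],
    [[0,0,0],0],
    [[0,0,0],0],
    [[0,0,0],0]
  ],
  "hand": 0.0
}}

```text
time_s: 8.25
tcp_pos: [0.5972, 0.1356, 0.3187]
ee_rot: [[0.215, -0.977, -0.001], [-0.977, -0.215, -0.001], [0.0, 0.002, -1.0]]
wrist_force: [0.4, -0.3, -0.2]
gripper_width: 0.046
gripper_force: 0.0
```

>>> {"api": "apply_moves", "payload": {
  "moves": [
    [[0,0,0],0],
    [[0,0,0],0],
    [[0,0,0],0],
    [[0,0,0],0],
    [[0,0,0],0]
  ]
}}

```text
time_s: 8.67
tcp_pos: [0.5975, 0.1357, 0.3195]
ee_rot: [[0.215, -0.977, -0.0], [-0.977, -0.215, -0.0], [-0.0, 0.0, -1.0]]
wrist_force: [0.0, -0.8, 0.6]
gripper_width: 0.007
gripper_force: 0.0
```

>>> {"api": "apply_moves", "payload": {
  "moves": [
    [[0,0,0],0],
    [[0,0,0],0],
    [[0,0,0],0],
    [[0,0,0],0],
    [[0,0,0],0]
  ]
}}

```text
time_s: 9.08
tcp_pos: [0.5975, 0.1357, 0.3196]
ee_rot: [[0.215, -0.977, 0.0], [-0.977, -0.215, -0.0], [0.0, -0.0, -1.0]]
wrist_force: [0.6, 0.9, -0.2]
gripper_width: 0.003
gripper_force: 0.0
```

```bash
python3 st.py; python3 - <<'E'
from h import *
a=imaging.capture("side");b=imaging.capture("top")
print([[np.array(k["at"])*[640,400],k["confidence"]] for p in(a,b) for k in models.place_of(p,"guard_handle")])
f=lambda i:cv2.resize(i,None,fx=5,fy=5,interpolation=cv2.INTER_CUBIC)
A=f(a["frame"][80:200,290:370]);B=f(b["frame"][110:230,255:335])
cv2.imwrite("pics/g3.png",np.hstack([A,B])[:600])
E
```

```text
t 9.0833 tcp [0.5975 0.1357 0.3196] rel [0.1339 0.0015 0.2146] j [ 27.9147  18.1306   8.3821   0.0015 -80.2493 -15.5145] w 0.0002969943189940498 gf 0.0 F [ 0.5899  0.8684 -0.2098]
yaw of tool y -167.5995050632911 tilt [ 0. -0. -1.]
[[array([331.072, 119.4  ]), 0.89], [array([289.92, 165.  ]), 0.9]]
```

View pics/g3.png

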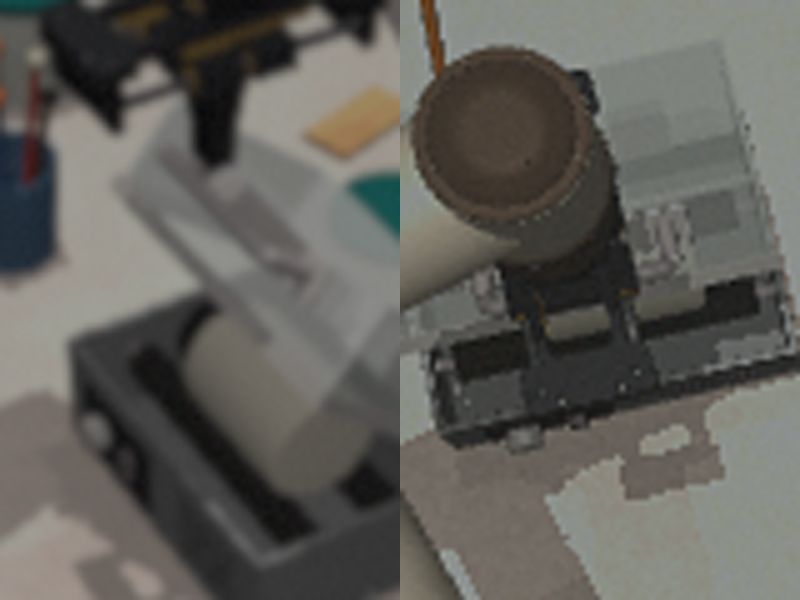

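The guard stays up by itself near 40°, with the closed fingers just above the bar (around (215,160) in the left crop). Descending to lean on it.

>>> {"api": "apply_moves", "payload": {
  "moves": [
    [[0,0,0.007],0],
    [[0,0,0.006],0],
    [[0,0,0.005],0],
    [[0,0,0.003],0],
    [[0,0,0],0]
  ]
}}

```text
time_s: 9.7
tcp_pos: [0.597, 0.1356, 0.2971]
ee_rot: [[0.215, -0.977, -0.002], [-0.977, -0.215, -0.001], [0.0, 0.002, -1.0]]
wrist_force: [-0.7, -0.4, 1.0]
gripper_width: 0.003
gripper_force: 0.0
```

>>> {"api": "apply_moves", "payload": {
  "moves": [
    [[0,0,0.001],0],
    [[0,0,0.001],0],
    [[0,0,0],0]
  ]
}}

```text
time_s: 9.95
tcp_pos: [0.5975, 0.1358, 0.2966]
ee_rot: [[0.215, -0.977, 0.0], [-0.977, -0.215, 0.0], [-0.0, -0.0, -1.0]]
wrist_force: [0.0, 0.2, 0.3]
gripper_width: 0.005
gripper_force: 0.0
```

>>> {"api": "apply_moves", "payload": {
  "moves": [
    [[0,0,0.001],0],
    [[0,0,0.001],0],
    [[0,0,0],0]
  ]
}}

```text
time_s: 10.2
tcp_pos: [0.5974, 0.1357, 0.2944]
ee_rot: [[0.215, -0.977, -0.0], [-0.977, -0.215, 0.0], [-0.0, 0.0, -1.0]]
wrist_force: [-0.2, 0.9, -0.1]
gripper_width: 0.007
gripper_force: 0.0
```

>>> {"api": "apply_moves", "payload": {
  "moves": [
    [[0,0,0.001],0],
    [[0,0,0],0]
  ]
}}

```text
time_s: 10.37
tcp_pos: [0.5976, 0.1357, 0.2941]
ee_rot: [[0.215, -0.977, 0.001], [-0.977, -0.215, 0.0], [0.0, -0.001, -1.0]]
wrist_force: [-0.5, -0.0, 1.6]
gripper_width: 0.006
gripper_force: 0.8
```

>>> {"api": "apply_moves", "payload": {
  "moves": [
    [[0,0,0.0006],0],
    [[0,0,0],0]
  ]
}}

```text
time_s: 10.53
tcp_pos: [0.5976, 0.1357, 0.294]
ee_rot: [[0.215, -0.977, 0.001], [-0.977, -0.215, 0.0], [0.0, -0.001, -1.0]]
wrist_force: [-2.0, 0.7, 5.7]
gripper_width: 0.007
gripper_force: 2.4
```

>>> {"api": "apply_moves", "payload": {
  "moves": [
    [[0,0,0],0],
    [[0,0,0],0]
  ]
}}

```text
time_s: 10.7
tcp_pos: [0.5976, 0.1357, 0.2939]
ee_rot: [[0.215, -0.977, 0.001], [-0.977, -0.215, 0.0], [0.0, -0.001, -1.0]]
wrist_force: [-2.2, 0.8, 6.5]
gripper_width: 0.006
gripper_force: 2.7
```

>>> {"api": "apply_moves", "payload": {
  "moves": [
    [[0,0,0],0],
    [[0,0,0],0]
  ]
}}

```text
time_s: 10.87
tcp_pos: [0.5976, 0.1357, 0.294]
ee_rot: [[0.215, -0.977, 0.001], [-0.977, -0.215, 0.0], [0.0, -0.001, -1.0]]
wrist_force: [-1.9, 1.1, 5.1]
gripper_width: 0.002
gripper_force: 2.7
```

>>> {"api": "apply_moves", "payload": {
  "moves": [
    [[0,0,-0.0001],0],
    [[0,0,0],0],
    [[0,0,0],0],
    [[0,0,0],0],
    [[0,0,0],0]
  ]
}}

```text
time_s: 11.28
tcp_pos: [0.5976, 0.1357, 0.294]
ee_rot: [[0.215, -0.977, 0.001], [-0.977, -0.215, 0.0], [0.0, -0.001, -1.0]]
wrist_force: [-2.0, 1.1, 5.7]
gripper_width: 0.008
gripper_force: 2.7
```

>>> {"api": "apply_moves", "payload": {
  "moves": [
    [[0,0,0],0],
    [[0,0,0],0],
    [[0,0,0],0],
    [[0,0,0],0],
    [[0,0,0],0]
  ]
}}

```text
time_s: 11.7
tcp_pos: [0.5976, 0.1357, 0.294]
ee_rot: [[0.215, -0.977, 0.001], [-0.977, -0.215, 0.0], [0.0, -0.001, -1.0]]
wrist_force: [-1.7, 0.7, 4.9]
gripper_width: 0.008
gripper_force: 2.7
```

>>> {"api": "apply_moves", "payload": {
  "moves": [
    [[0,0,0],0],
    [[0,0,0],0],
    [[0,0,0],0],
    [[0,0,0],0],
    [[0,0,0],0]
  ]
}}

```text
time_s: 12.12
tcp_pos: [0.5976, 0.1357, 0.294]
ee_rot: [[0.215, -0.977, 0.001], [-0.977, -0.215, 0.0], [0.0, -0.001, -1.0]]
wrist_force: [-1.8, 0.0, 5.5]
gripper_width: 0.007
gripper_force: 2.7
```

```bash
python3 st.py
python3 - <<'E'
import numpy as np
R=np.hypot(.22,.053);a0=np.arctan2(.053,.22)
pr=None
for d in (40.2,*range(40,-3,-4)):
    g=np.radians(d);c=np.array([R*np.cos(a0+g),R*np.sin(a0+g)]);print(d,c.round(4),None if pr is None else (c-pr).round(4));pr=c
E
```

```text
t 12.1167 tcp [0.5976 0.1357 0.294 ] rel [0.1338 0.0015 0.189 ] j [ 27.9202  18.6213   5.5291   0.0216 -76.8414 -15.5143] w 0.0005659452454107525 gf 2.734011970460415 F [-1.7656  0.0361  5.5293]
yaw of tool y -167.58922321680546 tilt [ 0.0012  0.0002 -1.    ]
40.2 [0.1338 0.1825] None
40 [0.1345 0.182 ] [ 0.0006 -0.0005]
36 [0.1468 0.1722] [ 0.0124 -0.0098]
32 [0.1585 0.1615] [ 0.0117 -0.0107]
28 [0.1694 0.1501] [ 0.0109 -0.0114]
24 [0.1794 0.1379] [ 0.0101 -0.0122]
20 [0.1886 0.125 ] [ 0.0092 -0.0129]
16 [0.1969 0.1116] [ 0.0083 -0.0135]
12 [0.2042 0.0976] [ 0.0073 -0.014 ]
8 [0.2105 0.0831] [ 0.0063 -0.0145]
4 [0.2158 0.0682] [ 0.0053 -0.0149]
0 [0.22  0.053] [ 0.0042 -0.0152]
```

It bore about 5.3 N for 1.6 s without moving (bar still at 40.2°). Now push down along the arc.

>>> {"api": "apply_moves", "payload": {
  "moves": [
    [[0,0.0024,0.0023],0],
    [[0,0.0026,0.002],0],
    [[0,0.0026,0.002],0],
    [[0,0.0025,0.002],0],
    [[0,0.0025,0.002],0]
  ]
}}

```text
time_s: 12.53
tcp_pos: [0.5872, 0.1333, 0.2859]
ee_rot: [[0.215, -0.977, 0.008], [-0.977, -0.215, 0.002], [0.0, -0.008, -1.0]]
wrist_force: [0.3, 0.7, 9.7]
gripper_width: 0.003
gripper_force: 4.8
```

```bash
python3 st.py
```

```text
t 12.5333 tcp [0.5872 0.1333 0.2859] rel [0.1445 0.0014 0.1809] j [ 28.2542  17.5168   2.7701   0.1356 -74.8239 -15.8528] w 0.00026262429649811874 gf 4.755817428231239 F [0.2648 0.6661 9.6843]
yaw of tool y -167.56357711739918 tilt [ 0.0077  0.0015 -1.    ]
```

>>> {"api": "apply_moves", "payload": {
  "moves": [
    [[0,0.0024,0.0021],0],
    [[0,0.0024,0.0021],0],
    [[0,0.0023,0.0021],0],
    [[0,0.0023,0.0022],0],
    [[0,0.0023,0.0022],0]
  ]
}}

```text
time_s: 12.95
tcp_pos: [0.5751, 0.1306, 0.2751]
ee_rot: [[0.215, -0.977, 0.006], [-0.977, -0.215, 0.001], [0.0, -0.006, -1.0]]
wrist_force: [-1.7, -0.2, 11.1]
gripper_width: 0.004
gripper_force: 5.5
```

>>> {"api": "apply_moves", "payload": {
  "moves": [
    [[0,0.0022,0.0022],0],
    [[0,0.0022,0.0023],0],
    [[0,0.0022,0.0023],0],
    [[0,0.0022,0.0023],0],
    [[0,0.0021,0.0023],0]
  ]
}}

```text
time_s: 13.37
tcp_pos: [0.5636, 0.128, 0.2636]
ee_rot: [[0.215, -0.977, 0.004], [-0.977, -0.215, 0.0], [0.001, -0.004, -1.0]]
wrist_force: [-3.6, -0.5, 11.2]
gripper_width: 0.002
gripper_force: 5.9
```

```bash
python3 st.py
```

```text
t 13.3667 tcp [0.5636 0.128  0.2636] rel [0.1686 0.0014 0.1586] j [ 28.896   15.8528  -2.7079   0.0977 -71.2417 -16.4877] w 0.00018416735424843657 gf 5.885728573193774 F [-3.5958 -0.4797 11.2238]
yaw of tool y -167.5604264336702 tilt [ 0.0038  0.0003 -1.    ]
```

>>> {"api": "apply_moves", "payload": {
  "moves": [
    [[0,0.002,0.0024],0],
    [[0,0.002,0.0024],0],
    [[0,0.002,0.0024],0],
    [[0,0.002,0.0025],0],
    [[0,0.002,0.0025],0]
  ]
}}

```text
time_s: 13.78
tcp_pos: [0.5529, 0.1255, 0.251]
ee_rot: [[0.215, -0.977, 0.001], [-0.977, -0.215, -0.001], [0.001, -0.001, -1.0]]
wrist_force: [-7.5, 0.3, 11.9]
gripper_width: 0.007
gripper_force: 6.2
```

>>> {"api": "apply_moves", "payload": {
  "moves": [
    [[0,0.0019,0.0025],0],
    [[0,0.0019,0.0026],0],
    [[0,0.0018,0.0026],0],
    [[0,0.0018,0.0026],0],
    [[0,0.0018,0.0026],0]
  ]
}}

```text
time_s: 14.2
tcp_pos: [0.5429, 0.1233, 0.2374]
ee_rot: [[0.215, -0.977, -0.002], [-0.977, -0.215, -0.001], [0.001, 0.002, -1.0]]
wrist_force: [-7.6, -0.1, 12.0]
gripper_width: 0.009
gripper_force: 6.2
```

>>> {"api": "apply_moves", "payload": {
  "moves": [
    [[0,0.0017,0.0026],0],
    [[0,0.0017,0.0027],0],
    [[0,0.0017,0.0027],0],
    [[0,0.0016,0.0027],0],
    [[0,0.0016,0.0028],0]
  ]
}}

```text
time_s: 14.62
tcp_pos: [0.5339, 0.1212, 0.2233]
ee_rot: [[0.215, -0.977, -0.004], [-0.977, -0.215, -0.002], [0.001, 0.005, -1.0]]
wrist_force: [-10.1, -0.6, 12.3]
gripper_width: 0.003
gripper_force: 5.9
```

```bash
python3 st.py
```

```text
t 14.6167 tcp [0.5339 0.1212 0.2233] rel [0.1991 0.0012 0.1183] j [ 29.7511  14.6116 -10.2684  -0.0196 -65.3862 -17.3349] w 0.00023129598910983463 gf 5.899807959794998 F [-10.1308  -0.5819  12.3449]
yaw of tool y -167.59220114958487 tilt [-0.0042 -0.002  -1.    ]
```

Vertical force is fine; the −10 N sideways is the bar rolling under the tip, so I'll add a little forward motion.

>>> {"api": "apply_moves", "payload": {
  "moves": [
    [[0,0.0019,0.0027],0],
    [[0,0.0019,0.0028],0],
    [[0,0.0018,0.0028],0],
    [[0,0.0018,0.0028],0],
    [[0,0.0018,0.0028],0]
  ]
}}

```text
time_s: 15.03
tcp_pos: [0.5261, 0.1195, 0.209]
ee_rot: [[0.215, -0.977, -0.002], [-0.977, -0.215, -0.001], [0.001, 0.002, -1.0]]
wrist_force: [-4.1, -1.6, 8.4]
gripper_width: 0.007
gripper_force: 4.2
```

>>> {"api": "apply_moves", "payload": {
  "moves": [
    [[0,0.0017,0.0028],0],
    [[0,0.0017,0.0028],0],
    [[0,0.0016,0.0028],0],
    [[0,0.0016,0.0028],0],
    [[0,0.0016,0.0028],0]
  ]
}}

```text
time_s: 15.45
tcp_pos: [0.5197, 0.1181, 0.1951]
ee_rot: [[0.215, -0.977, 0.002], [-0.977, -0.215, -0.0], [0.001, -0.002, -1.0]]
wrist_force: [0.0, -1.5, 5.6]
gripper_width: 0.005
gripper_force: 3.1
```

```bash
python3 st.py
```

```text
t 15.45 tcp [0.5197 0.1181 0.1951] rel [0.2137 0.0013 0.0901] j [ 30.2971  14.3514 -14.9681   0.0836 -60.6105 -17.9185] w 0.00040313957357169947 gf 3.091694489121437 F [ 0.0098 -1.5284  5.5561]
yaw of tool y -167.5803471631563 tilt [ 0.0017 -0.0005 -1.    ]
```

>>> {"api": "apply_moves", "payload": {
  "moves": [
    [[0,0.001,0.0026],0],
    [[0,0.001,0.0024],0],
    [[0,0.0009,0.0024],0],
    [[0,0.0009,0.0023],0],
    [[0,0.0009,0.0023],0]
  ]
}}

```text
time_s: 15.87
tcp_pos: [0.515, 0.117, 0.1829]
ee_rot: [[0.215, -0.977, 0.001], [-0.977, -0.215, -0.001], [0.001, -0.001, -1.0]]
wrist_force: [-0.5, -1.5, 5.7]
gripper_width: 0.008
gripper_force: 3.1
```

>>> {"api": "apply_moves", "payload": {
  "moves": [
    [[0,0.0007,0.002],0],
    [[0,0.0007,0.002],0],
    [[0,0.0007,0.002],0],
    [[0,0.0006,0.0018],0],
    [[0,0.0005,0.0016],0]
  ]
}}

```text
time_s: 16.28
tcp_pos: [0.5119, 0.1163, 0.1734]
ee_rot: [[0.215, -0.977, 0.001], [-0.977, -0.215, -0.001], [0.001, -0.001, -1.0]]
wrist_force: [-1.5, -1.8, 5.8]
gripper_width: 0.007
gripper_force: 2.9
```

```bash
python3 st.py
```

```text
t 16.2833 tcp [0.5119 0.1163 0.1734] rel [0.2217 0.0012 0.0684] j [ 30.5671  14.7909 -17.7893   0.0748 -57.3915 -18.1958] w 0.0006295575269858544 gf 2.941008433699608 F [-1.5363 -1.7638  5.8377]
yaw of tool y -167.58839660983185 tilt [ 0.001  -0.0007 -1.    ]
```

>>> {"api": "apply_moves", "payload": {
  "moves": [
    [[0,0.0005,0.0013],0],
    [[0,0.0004,0.0012],0],
    [[0,0.0004,0.0012],0],
    [[0,0.0003,0.001],0],
    [[0,0.0003,0.001],0]
  ]
}}

```text
time_s: 16.7
tcp_pos: [0.5102, 0.116, 0.1678]
ee_rot: [[0.215, -0.977, 0.001], [-0.977, -0.215, -0.001], [0.001, -0.001, -1.0]]
wrist_force: [-0.7, -1.6, 5.8]
gripper_width: 0.006
gripper_force: 2.8
```

>>> {"api": "apply_moves", "payload": {
  "moves": [
    [[0,0.0002,0.0007],0],
    [[0,0.0002,0.0006],0],
    [[0,0.0002,0.0006],0],
    [[0,0.0002,0.0006],0]
  ]
}}

```text
time_s: 17.03
tcp_pos: [0.5095, 0.1158, 0.1653]
ee_rot: [[0.215, -0.977, 0.002], [-0.977, -0.215, -0.001], [0.001, -0.001, -1.0]]
wrist_force: [0.4, -1.7, 5.9]
gripper_width: 0.007
gripper_force: 2.8
```

>>> {"api": "apply_moves", "payload": {
  "moves": [
    [[0,0.0001,0.0005],0],
    [[0,0.0001,0.0005],0],
    [[0,0,0],0]
  ]
}}

```text
time_s: 17.28
tcp_pos: [0.5093, 0.1158, 0.1643]
ee_rot: [[0.215, -0.977, 0.001], [-0.977, -0.215, -0.001], [0.001, -0.001, -1.0]]
wrist_force: [0.1, -2.4, 5.5]
gripper_width: 0.006
gripper_force: 2.7
```

>>> {"api": "apply_moves", "payload": {
  "moves": [
    [[0,0.0001,0.0005],0],
    [[0,0.0001,0.0005],0],
    [[0,0,0],0]
  ]
}}

```text
time_s: 17.53
tcp_pos: [0.5093, 0.1158, 0.1642]
ee_rot: [[0.215, -0.977, 0.002], [-0.977, -0.215, -0.001], [0.001, -0.002, -1.0]]
wrist_force: [-2.1, -2.6, 9.6]
gripper_width: 0.006
gripper_force: 4.7
```

>>> {"api": "apply_moves", "payload": {
  "moves": [
    [[0,0.0001,0.0005],0],
    [[0,0.0001,0.0005],0],
    [[0,0,0],0]
  ]
}}

```text
time_s: 17.78
tcp_pos: [0.5093, 0.1157, 0.164]
ee_rot: [[0.216, -0.976, 0.003], [-0.976, -0.216, -0.001], [0.001, -0.003, -1.0]]
wrist_force: [-3.7, -1.1, 14.1]
gripper_width: 0.007
gripper_force: 6.6
```

Rigid stop reached at TCP z = 0.164, as expected for shut. Backing off straight up and clear.

>>> {"api": "apply_moves", "payload": {
  "moves": [
    [[0,0,-0.001],0],
    [[0,0,-0.002],0],
    [[0,0,-0.006],0],
    [[0,0,-0.015],0],
    [[0,0,-0.02],0]
  ]
}}

```text
time_s: 18.2
tcp_pos: [0.507, 0.1157, 0.204]
ee_rot: [[0.214, -0.977, -0.005], [-0.977, -0.214, -0.002], [0.001, 0.005, -1.0]]
wrist_force: [1.6, -0.2, 0.0]
gripper_width: 0.006
gripper_force: 0.0
```

>>> {"api": "apply_moves", "payload": {
  "moves": [
    [[0,0.02,-0.02],0],
    [[0,0.02,-0.02],0],
    [[0,0.02,-0.01],0],
    [[0,0.02,0],0],
    [[0,0,0],0]
  ]
}}

```text
time_s: 18.62
tcp_pos: [0.4274, 0.0982, 0.2562]
ee_rot: [[0.215, -0.977, -0.0], [-0.977, -0.215, 0.001], [-0.001, -0.0, -1.0]]
wrist_force: [-0.5, -0.8, 0.5]
gripper_width: 0.004
gripper_force: 0.0
```

>>> {"api": "apply_moves", "payload": {
  "moves": [
    [[0,0,0],0],
    [[0,0,0],0],
    [[0,0,0],0]
  ]
}}

```text
time_s: 18.87
tcp_pos: [0.4307, 0.0991, 0.2551]
ee_rot: [[0.215, -0.977, -0.001], [-0.977, -0.215, -0.001], [0.0, 0.001, -1.0]]
wrist_force: [-0.2, 0.7, -0.1]
gripper_width: 0.004
gripper_force: 0.0
```

```bash
python3 st.py; python3 - <<'E'
from h import *
P={n:imaging.capture(n) for n in("side","top")}
for t in["guard_handle","glaze_jar","saucer","brush_pot"]:
    print(t,[(np.array(k["at"])*[640,400]).round(1) for p in P.values() for k in models.place_of(p,t)[:1]])
f=lambda i:cv2.resize(i,None,fx=5,fy=5,interpolation=cv2.INTER_CUBIC)
cv2.imwrite("pics/g4.png",f(P["side"]["frame"][100:215,275:395]))
E
```

```text
t 18.8667 tcp [0.4307 0.0991 0.2551] rel [0.3047 0.0021 0.1501] j [ 34.1593   2.3803 -20.4227   0.0008 -67.2473 -21.7674] w 0.00031525270527862627 gf 0.0 F [-0.2295  0.7111 -0.0801]
yaw of tool y -167.6077449008201 tilt [-0.0007 -0.0005 -1.    ]
guard_handle [array([307.2, 161.7]), array([302.1, 196.7])]
glaze_jar [array([365.2, 359.3]), array([465.7, 209.5])]
saucer [array([294. , 311.2]), array([418.1, 250.3])]
brush_pot [array([291.3, 126.3]), array([201.1, 197.2])]
```

View pics/g4.png

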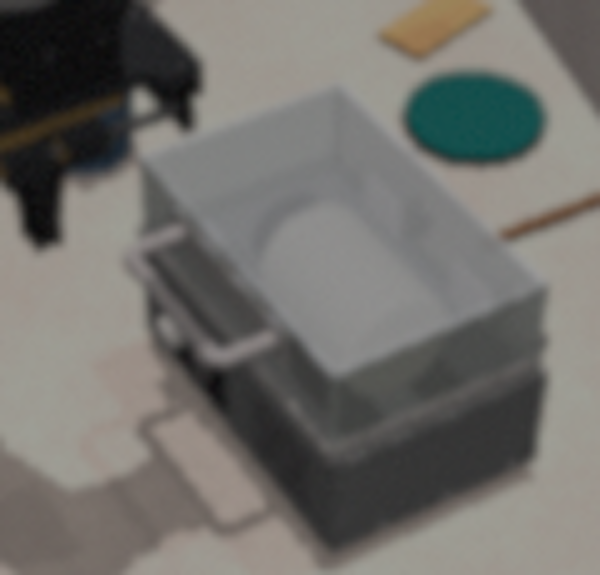

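The guard lies flat on the casing (handle at about (180,300) in the crop, no gap), the gripper is clear, and the jar, plate and pot are where they were.

```bash
python3 -c "
from station import r
print(r.finish_job())"
```

```text
the job is handed in; nothing more can be done
None
```

Job handed in after 19 s: the guard was raised to about 40° and stayed up by itself for over 1.8 s, bore about 5.3 N from above for 1.6 s without moving, and was pushed gently fully shut, with the jar, plate and pot left where they were.

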